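# Square up a rack post and hold it for bolting

### The job

The slotted rack post on the assembly board hangs on one slack bolt and leans over. Pick up the engineer's square, stand its stock flat along the top of the clamped rail on the side the post leans towards, and press it into the corner until stock and blade lie flush against rail and post and the post stands square to the rail. Finish while still gripping the square and keeping it pressed down on the rail and against the post, so that it can be bolted up, and leave the other things on the bench as they are.

Things in the scene. Friction and masses are not known exactly. Their poses are not given: they have to be found in the camera images.
- frame: Fixed plywood assembly board, 170 x 420 x 15 mm, with rail and post. Origin on the bench under the inside corner: rail's centre line, plane of the post's face when square. +y along the rail towards the post, +z up; the square goes on the -y side. Toggle clamps at y = -245 and +105 mm press on the rail (tip radius 8 mm), stand 35 mm above its top, handles out to x = -105 mm.
- rail: Bottom rail: fixed galvanised slotted steel channel, 40 mm wide (x), from y = -260 to +130 mm. Origin and axes as frame; its flat top is 55 mm above the bench and bare between the clamp at y = -245 mm and the post (slots are flush).
- lean (a joint): Lean of the post (rad) on its one slack bolt: 0 = square to the rail, positive = top leaning to the frame's -y, over the square's place. Starts 0.04 to 0.10. Bolt friction 0.35 N m: it stays where left; 2 to 3 N at the blade's top moves it. Pivot 35 mm above the rail's top, 20 mm behind the face: the square pressed home touches above and below the pivot, so cannot push it past square.
- post: Post: galvanised slotted steel angle 40 x 40 x 3 mm, 250 mm long, lower end 3 mm above the rail's top. Its flat face towards -y spans x = -14 to +26 mm of the frame and lies at y = 0 when square. Origin at the pivot bolt (frame x = 23, y = 20, z = 90 mm); own z runs up the post.
- square: Steel engineer's square, 0.45 to 0.75 kg, standing on its stock. Stock 16 (x) x 140 (y) x 28 mm high. Blade 4 mm thick (x), 28 wide, upright at the +y end up to 200 mm, outer edge flush with the stock's end (y = +70 mm). Origin: centre of the stock's underside; +y towards the blade, +z up. Mass centre about 15 mm to +y. Grip across the 16 mm, y = -70 to +40 mm. Home: its +y along the frame's +y.
- square_heel (a point): Outer corner of the square: underside, blade end (y = +70 mm). Home, it lies at the frame's corner: 55 mm above the frame's origin.
- square_tail (a point): Other end of the stock, on its underside (y = -70 mm of the square).
- spray_can: Plain grey can, 60 mm across, 150 mm high, standing; bystander, in the place next to the square (the two may be swapped). Origin at the centre of its base.
- spanner: Open-ended spanner 190 mm long lying on the bench; bystander.
- hammer: Hammer 260 mm long with a wooden handle, lying on the bench; bystander.
- spare_plate: Flat steel joint plate with three holes, 56 x 90 x 5 mm, lying on the bench; bystander.
- adapter: Steel hose adapter with a hexagon collar, 33 mm across, 49 mm high, standing; bystander.
- ferrule: Steel hose ferrule, a ring 34 mm across and 36 mm high, standing; bystander.
- bolt: Hexagon bolt, 19 mm head, 38 mm high, standing on its head on the board beside the rail (about x = 68, y = -60 mm of the frame); bystander.
- fittings_bin: Red stacking bin of fittings 155 x 105 x 75 mm; bystander.
- bolt_carton: Small cardboard carton 75 x 110 x 55 mm; bystander.
Mind the look-alikes: they are no part of the job. Leave any red look-alike of the square alone.

How it is judged:
On the way, in this order (a step that is already met when the one before it is completed fails the run):
1. the square is lifted off the bench in the gripper (height (world z) of square above 0.04 m and contact force between the fingers and square above 1 N), for 0.1 s.
2. the square stands upright with its stock on the rail, held (contact force between square and rail above 0.5 N and angle between square's own z axis and vertical below 0.06 rad and contact force between the fingers and square above 1 N), for 0.1 s.
At the end, for the whole second after the job is handed in: For the last second the square is gripped (3 N) and still, upright (0.035 rad), stock flat on the rail (heel 2.5 mm, tail 3.5 mm) and along it (0.06 rad), heel within 10 mm of centre line and 3 mm of corner, pressing over 2 N on rail and on post; post square within 0.014 rad (value of joint lean between -0.014 and 0.014 rad and contact force between square and post above 2 N and contact force between square and rail above 2 N and contact force between the fingers and square above 3 N and y of square_heel in the frame of frame above -0.003 m and x of square_heel in the frame of frame between -0.01 and 0.01 m and z of square_heel in the frame of frame below 0.0575 m and angle between the y axis of square and the y axis of frame, either way round below 0.06 rad and angle between the z axis of square and the z axis of frame, either way round below 0.035 rad and z of square_tail in the frame of frame below 0.0585 m and linear speed of square below 0.01 m/s); the arm keeps its last pose, push and grip.
It fails at once if a bystander on the bench is knocked, shifted by more than 20 mm or taken (distance of any of spray_can, spanner, hammer, spare_plate, adapter, ferrule, bolt, fittings_bin, bolt_carton from where it was at the start of the episode above 0.02 m or angle between spray_can's own z axis and vertical above 0.5 rad).
It also fails if it takes over 48 s, if anything falls off the work surface, if the arm or the gripper's body presses on something with over 40 N, if the wrist force passes 120 N, or if a joint passes its speed limit or range.

### The arm

A 6-joint arm with a two-finger parallel gripper is mounted at the origin on the work surface. World frame = base frame: x ahead of the robot, y to its left, z up, the work surface at z = 0. Lengths are in m, angles in rad, forces in N, time in s.
With the tool pointing down it reaches from about 0.25 to 0.725 m from the base axis. Payload 9.7 kg.
Tool frame: the origin (TCP) lies midway between the tips of the shut fingers; the grasp point (between the pads) lies 19 mm behind it; z points along the fingers, y is the direction in which the jaws open and shut (so a half turn about z gives the same grasp; the last joint's range is limited). The gripper opens to 85 mm and grips with 20 to 120 N. Pads are 22 mm wide; open, the fingers measure 114 mm over their backs; the gripper's body (76 mm by 85 mm) begins 54 mm behind the grasp point. The pads swing forward as they close: fully open they stand 13 mm farther back than shut.
Start: joints at [1.264, 0.087, 0.176, 1.66, 0, 1.571], TCP at [0.166, 0.524, 0.231] pointing down, gripper open.
Joint ranges: [-3.13, 3.13], [-0.85, 1.81], [-1.15, 1.24], [-2.2, 2.28], [-1.44, 1.52], [-3.14, 3.14]. Speed limits (rad/s): [2.22, 2.22, 2.57, 3.14, 3.14, 3.14].

### API

Orientations are given as a unit quaternion [x, y, z, w].
In Python, from bench import get_obs, optics, ticket gives the robot as it stands. The module is installed in compiled form; this text tells all that it offers.
- The arm moves only by the tool jog_arm, never from a script. Its argument "motion" is a list of rows, each an object of numbers: "x", "y", "z": the shift along the tool's x, y, z in units of 1000 mm (1.0 is 1000 mm); "spin": the turn about the tool's z in units of 0.12 rad (1.0 is 0.12 rad). A call has 1 to 12 rows; each row shifts and turns the pose as measured when the row begins, along the tool's axes as they then stand; what a row does not reach is not made up. A row lasts 1/12 s, in which the tool goes at most 41.7 mm and 7.16 degrees, less where a joint would pass 70% of its speed; a pose out of reach is approached as far as the arm can. A call with a number of a shift or a turn outside -1 to 1 is refused whole. A call with a gripper value outside its range is refused whole. "grip" is the opening, from 0 (shut) to 1 (fully open), set as the call begins (left out, the last holds). The fingers move at their own pace and stop on an object; "force" is the grip in N (left out, the last holds). Time passes only in rows, so rows that do not move let the fingers close. It gives the time, the measured TCP pose, the force and the opening at its end, in the units of the state.
- get_obs(): the state, without advancing time (a new reading comes with each control period).
- optics.grab_frame(name): name is "scene" or "top" or "wrist"; returns (picture, depth): 400x640x3 uint8, red, green, blue; 400x640 float32, m along the optical axis (not along the pixel's ray), 0 where there is no reading.
- optics.camera_info(name): a dict with "K" (3x3 intrinsics, pixels), "D" ([k1, k2, p1, p2, k3] as OpenCV has them; the pictures are not rectified), "cam_to_world" (4x4, takes a point from camera to world coordinates). Camera axes: x right, y down, z forward; pixel columns grow to the right and rows downward; lengths in m; the calibration is good to about 2 mm. A picture is of the moment at which its call begins: read the wrist's pose just before it. camera_info takes no time and is no camera call; for the wrist camera it gives the pose at the moment of the call.
- ticket.finish_job(): hands the job in, once; it reports no verdict.
The state is a dict: "t": time; "q": joint angles; "qvel": joint speeds; "effort": joint torques, N m; "eef_pos": TCP position; "orientation": TCP orientation; "wrist_force": force on the tool from outside, world axes, zero at the start; "torque": the same for the moment, N m; "finger_gap": finger opening in m.
Only numpy, scipy, OpenCV 4.12 (cv2) and the standard library are available. Lean on these libraries where they do the work, as an engineer would, in place of code of your own. Each camera call takes 0.05 s, during which the arm holds its last target.

## Working session

There is one attempt and no reset: what is moved stays moved. The work goes in short steps, Python scripts to look and compute and a tool call to move; the robot and the scene stay as the last step left them, time stands still between calls to the robot, and variables do not carry over. Pictures are saved under pics/ and viewed, and the job is handed in when it is done.

Besides the shell and the picture viewer there is one more tool, called after "Request:" as a command line: name --argument value ..., lists and objects as JSON in quotes. jog_arm: Moves the arm, as the interface text tells. Its arguments: {"type":"object","properties":{"motion":{"type":"array","items":{"type":"object","properties":{"x":{"type":"number","minimum":-1,"maximum":1},"y":{"type":"number","minimum":-1,"maximum":1},"z":{"type":"number","minimum":-1,"maximum":1},"spin":{"type":"number","minimum":-1,"maximum":1}}}},"grip":{"type":"number"},"force":{"type":"number"}},"required":["motion"]}

```bash
mkdir -p pics
python3 - <<'E'
from bench import get_obs, optics
import cv2,numpy as np
o=get_obs();print(o)
for n in ("scene","top"):
    p,d=optics.grab_frame(n);cv2.imwrite(f"pics/{n}0.png",p[:,:,::-1]);np.save(f"{n}0_rgb.npy",p);np.save(f"{n}0_d.npy",d)
    c=optics.camera_info(n);print(n,np.round(c["K"],1).tolist(),c["D"],np.round(c["cam_to_world"],3).tolist())
E
```

```text
{'t': 0.0, 'q': array([ 1.26400930e+00,  8.74584063e-02,  1.75127759e-01,  1.65981383e+00,
       -2.34777602e-06,  1.57080327e+00]), 'qvel': array([ 0.00066279, -0.00162119, -0.00014371, -0.00194368, -0.00042613,
        0.00094584]), 'effort': array([ 2.60786874e-03, -5.20381415e+01,  4.64807653e+01,  1.60698005e-02,
        1.37699608e-04,  1.14660929e-05]), 'eef_pos': array([0.16602738, 0.52409316, 0.23058072]), 'orientation': array([ 1.52796067e-01,  9.88257511e-01, -6.66339652e-04, -1.01831264e-04]), 'wrist_force': array([-0.2449853 ,  0.38548808, -0.72400681]), 'torque': array([-0.00993082, -0.02776672,  0.016628  ]), 'finger_gap': 0.0854039547193162}
scene [[376.9, 0.0, 316.7], [0.0, 376.9, 206.9], [0.0, 0.0, 1.0]] [-0.00654985  0.          0.          0.          0.        ] [[0.163, 0.609, -0.776, 1.295], [0.987, -0.105, 0.125, -0.204], [-0.006, -0.786, -0.618, 0.694], [0.0, 0.0, 0.0, 1.0]]
top [[465.2, 0.0, 313.3], [0.0, 465.2, 200.9], [0.0, 0.0, 1.0]] [-0.1269926  0.         0.         0.         0.       ] [[0.029, -0.988, 0.154, 0.325], [-1.0, -0.028, 0.013, -0.071], [-0.009, -0.154, -0.988, 1.456], [0.0, 0.0, 0.0, 1.0]]
```

View pics/scene0.png

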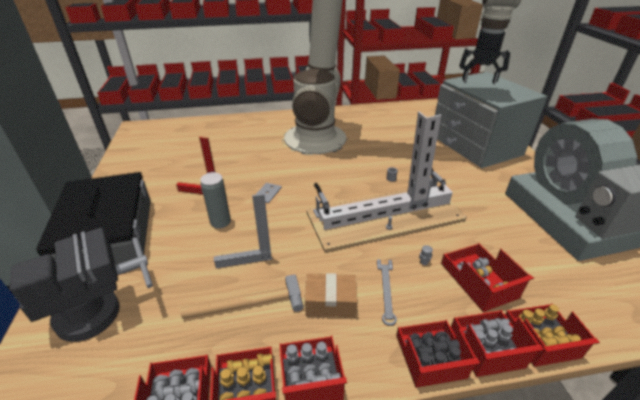

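View pics/top0.png

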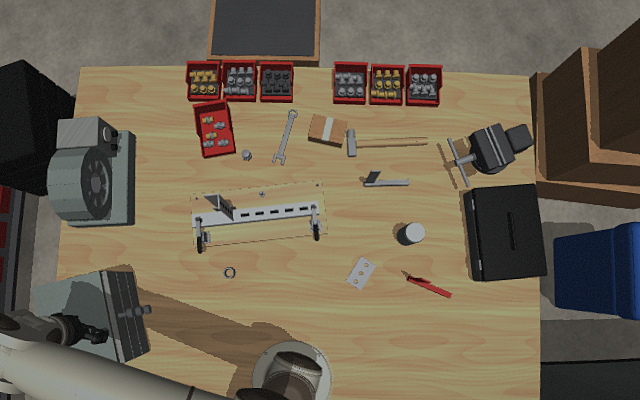

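Grey square: top (385,180), scene (250,235). Red look-alike: top (430,287), scene (200,170). The grey steel one fits the description and stands upright on its stock. I'll enlarge it and measure.

```bash
cat > h.py <<'E'
import numpy as np,cv2
from bench import get_obs,optics
def ray(n,uv,ci=None):
    c=ci or optics.camera_info(n);uv=np.asarray(uv,float).reshape(-1,1,2)
    p=cv2.undistortPoints(uv,np.array(c["K"]),np.array(c["D"])).reshape(-1,2)
    T=np.array(c["cam_to_world"]);d=np.c_[p,np.ones(len(p))]@T[:3,:3].T
    return T[:3,3],d
def onz(n,uv,z,ci=None):
    o,d=ray(n,uv,ci);return o+d*((z-o[2])/d[:,2])[:,None]
def cloud(n,depth,ci=None):
    h,w=depth.shape;u,v=np.meshgrid(np.arange(w),np.arange(h))
    o,d=ray(n,np.stack([u.ravel(),v.ravel()],1),ci)
    return (o+d*depth.ravel()[:,None]).reshape(h,w,3)
E
python3 - <<'E'
from h import *
for n in ("top","scene"):
    d=np.load(n+"0_d.npy");P=cloud(n,d);np.save(n+"0_P.npy",P)
    print(n,"bench z",[np.round(P[y,x],4).tolist() for x,y in ([(300,260),(385,230)] if n=="top" else [(300,240),(150,230)])])
p=cv2.imread("pics/top0.png")
a=cv2.resize(p[160:200,350:420],(770,440),interpolation=cv2.INTER_CUBIC);cv2.imwrite("pics/c_sq.png",a)
a=cv2.resize(p[170:260,180:335],(775,450),interpolation=cv2.INTER_CUBIC);cv2.imwrite("pics/c_rail.png",a)
p=cv2.imread("pics/scene0.png")
a=cv2.resize(p[100:280,180:480],(800,480),interpolation=cv2.INTER_CUBIC);cv2.imwrite("pics/c_sc.png",a)
E
```

```text
top bench z [[0.3642, -0.0152, -0.0036], [0.4655, -0.2798, -0.0035]]
scene bench z [[0.5593, -0.1317, 0.0019], [0.4497, -0.5362, 0.0024]]
```

View pics/c_sq.png

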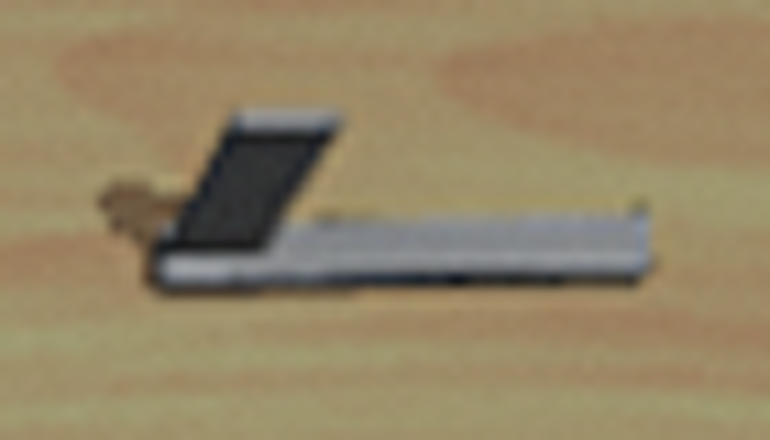

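View pics/c_rail.png

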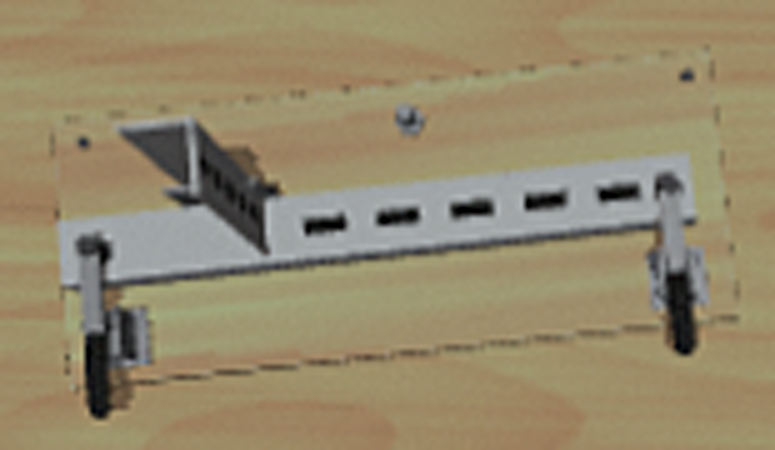

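View pics/c_sc.png

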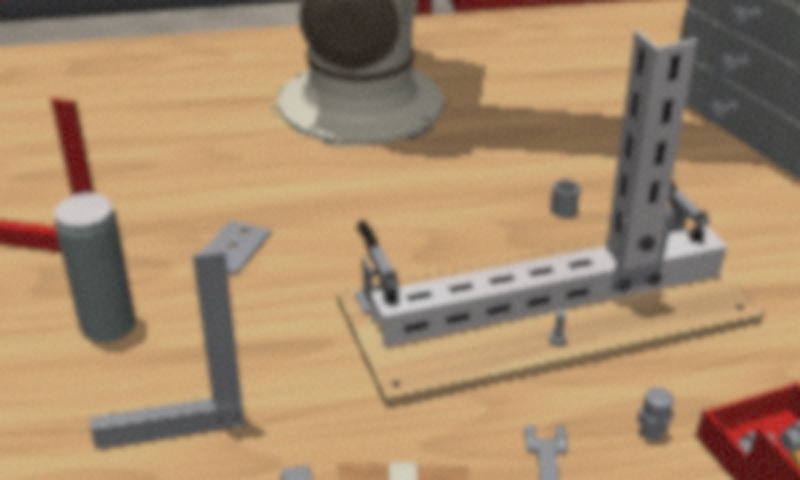

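```bash
cat > m.py <<'E'
from h import *
def edges(g,cols,r0,r1,thr):
    """per column: first/last subpixel crossing where g>thr"""
    out=[]
    for c in cols:
        v=g[r0:r1,c].astype(float);m=np.where(v>thr)[0]
        if len(m)==0: continue
        a,b=m[0],m[-1]
        if a==0 or b==len(v)-1: continue
        ua=a-(v[a]-thr)/(v[a]-v[a-1]);ub=b+(v[b]-thr)/(v[b]-v[b+1])
        out.append((c,r0+ua,r0+ub))
    return np.array(out)
E
python3 - <<'E'
from m import *
p=np.load("top0_rgb.npy").astype(int)
b=p[:,:,2]  # blue: grey metal high, wood low
for c in (230,260,290): print(c,b[200:235,c].tolist())
print('sq');
for c in (380,390,400): print(c,b[174:192,c].tolist())
print(b[182,355:415].tolist()); print(b[184,355:415].tolist())
print('railrow',b[222,185:205].tolist()); print(b[208,305:330].tolist())
E
```

```text
230 [79, 55, 61, 62, 63, 95, 103, 73, 58, 60, 46, 20, 11, 32, 54, 61, 56, 49, 86, 162, 175, 171, 159, 92, 77, 113, 120, 115, 112, 113, 119, 123, 119, 117, 113]
260 [104, 107, 106, 109, 110, 110, 127, 161, 168, 167, 179, 135, 60, 16, 78, 160, 173, 169, 172, 140, 77, 82, 116, 114, 111, 111, 110, 115, 115, 115, 117, 112, 115, 113, 110]
290 [113, 113, 111, 142, 168, 168, 171, 180, 120, 7, 12, 85, 158, 173, 170, 175, 128, 68, 97, 114, 112, 110, 106, 108, 108, 111, 114, 117, 113, 113, 105, 105, 108, 107, 107]
sq
380 [108, 107, 103, 104, 105, 89, 118, 138, 134, 141, 122, 64, 63, 100, 106, 101, 103, 108]
390 [107, 107, 107, 106, 103, 125, 142, 137, 137, 147, 107, 41, 81, 104, 102, 97, 100, 104]
400 [108, 110, 110, 107, 104, 132, 146, 139, 140, 154, 114, 36, 86, 101, 93, 97, 98, 101]
[94, 93, 96, 95, 98, 99, 98, 79, 52, 35, 31, 34, 34, 37, 37, 37, 37, 38, 50, 97, 137, 136, 137, 135, 136, 134, 136, 135, 136, 138, 135, 139, 139, 138, 135, 137, 138, 140, 139, 138, 139, 140, 140, 140, 140, 140, 138, 142, 140, 139, 141, 140, 141, 144, 110, 103, 104, 101, 104, 101]
[96, 97, 100, 99, 98, 99, 105, 94, 53, 86, 147, 165, 163, 163, 163, 155, 140, 145, 142, 138, 134, 134, 138, 139, 129, 122, 120, 118, 118, 116, 117, 112, 110, 108, 112, 107, 110, 106, 107, 106, 106, 108, 106, 109, 114, 114, 114, 113, 115, 114, 115, 115, 118, 108, 87, 97, 99, 98, 98, 101]
railrow [107, 109, 111, 109, 104, 102, 108, 178, 169, 170, 165, 133, 134, 142, 121, 19, 108, 170, 172, 167]
[9, 6, 57, 148, 178, 160, 65, 131, 103, 84, 127, 131, 175, 158, 112, 118, 120, 121, 122, 124, 108, 110, 108, 107, 109]
```

Run:
```python
from m import *
b=np.load("top0_rgb.npy").astype(int)[:,:,2]
def lines(e):
    return np.polyfit(e[:,0],e[:,1],1),np.polyfit(e[:,0],e[:,2],1),
def robust(x,y):
    k=np.ones(len(x),bool)
    for _ in range(3):
        f=np.polyfit(x[k],y[k],1);k=abs(y-np.polyval(f,x))<0.6
    return f,k.sum()
def rep(name,c0,c1,r0,r1,thr,z,ux):
    e=edges(b,range(c0,c1),r0,r1,thr)
    fu,n1=robust(e[:,0],e[:,1]);fl,n2=robust(e[:,0],e[:,2])
    uv=[(u,np.polyval(f,u)) for f in (fu,fl) for u in ux]
    P=onz("top",uv,z);print(name,n1,n2,np.round(P,4).tolist())
    d1=P[0]-P[1];d2=P[2]-P[3]
    mid=(P[:2]+P[2:])/2
    print(' dir yaw (atan2(-dx,dy))',np.arctan2(-d1[0],d1[1]),np.arctan2(-d2[0],d2[1]),'width',(P[0]-P[2])[0],'mid',mid.round(4).tolist(),'len',np.linalg.norm(mid[0]-mid[1]))
rep('rail',240,308,199,225,140,0.055,(192-.5,317.5))
rep('sq',379,408,174,190,123,0.028,(363.7,408.7))
```

```text
rail 68 68 [[0.4928, 0.3204, 0.055], [0.5461, -0.0648, 0.055], [0.4533, 0.3178, 0.055], [0.5065, -0.0659, 0.055]]
 dir yaw (atan2(-dx,dy)) 0.1375468362325155 0.13782429118103612 width 0.03949904571812313 mid [[0.473, 0.3191, 0.055], [0.5263, -0.0653, 0.055]] len 0.3880611038194259
sq 28 29 [[0.6151, -0.2075, 0.028], [0.6273, -0.3492, 0.028], [0.6054, -0.2076, 0.028], [0.6099, -0.3491, 0.028]]
 dir yaw (atan2(-dx,dy)) 0.08554971093668609 0.03201125212565145 width 0.009716257769290748 mid [[0.6103, -0.2075, 0.028], [0.6186, -0.3492, 0.028]] len 0.14186681013295624
```

The enlarged crop confirms the grey square at top (385,180), with its blade at +y. The rail yaw is 0.138 and the corner is near (0.491, 0.191). First turn the jaws across the stock, then travel.

Request:
jog_arm --motion '[{"spin": 1}, {"spin": 1}, {"spin": 1}, {"spin": 1}, {"spin": 1}, {"spin": 1}, {"spin": 1}, {"spin": 1}, {"spin": 1}, {"spin": 1}, {}]' --grip 1 --force 80

```text
validation failed for argument at $.mo...
```

```bash
cat >> h.py <<'E'
from scipy.spatial.transform import Rotation as Ro
def st(): 
    o=get_obs();R=Ro.from_quat(o["orientation"]).as_matrix();return o,R
def to(target):
    o,R=st();d=R.T@(np.array(target)-o["eef_pos"])
    print("t",o["t"],"pos",o["eef_pos"].round(4),"y ang",np.arctan2(R[1,1],R[0,1]).round(4),"zax",R[:,2].round(4),"F",o["wrist_force"].round(1),"gap",o["finger_gap"].round(4),"tool shift",d.round(4),"rows",(np.abs(d).max()/0.04).round(1));return d
E
python3 -c "
from h import *
to([0.595,-0.29,0.25])"
```

```text
Traceback (most recent call last):
  File "h.py", line 19, in to
    print("t",o["t"],"pos",o["eef_pos"].round(4),"y ang",np.arctan2(R[1,1],R[0,1]).round(4),"zax",R[:,2].round(4),"F",o["wrist_force"].round(1),"gap",o["finger_gap"].round(4),"tool shift",d.round(4),"rows",(np.abs(d).max()/0.04).round(1));return d
                                                                                                                                                      ^^^^^^^^^^^^^^^^^^^^^
AttributeError: 'float' object has no attribute 'round'
```

Probably the empty row was refused, so I'll give all the fields.

Request:
jog_arm --motion '[{"spin": 1, "x": 0, "y": 0, "z": 0}, {"spin": 1, "x": 0, "y": 0, "z": 0}, {"spin": 1, "x": 0, "y": 0, "z": 0}, {"spin": 1, "x": 0, "y": 0, "z": 0}, {"spin": 1, "x": 0, "y": 0, "z": 0}, {"spin": 1, "x": 0, "y": 0, "z": 0}, {"spin": 1, "x": 0, "y": 0, "z": 0}, {"spin": 1, "x": 0, "y": 0, "z": 0}, {"spin": 1, "x": 0, "y": 0, "z": 0}, {"spin": 1, "x": 0, "y": 0, "z": 0}, {"spin": 0, "x": 0, "y": 0, "z": 0}]' --grip 1 --force 80

```text
t: 1.02
eef_pos: [0.1656, 0.5226, 0.2257]
orientation: [0.702, 0.712, -0.005, 0.002]
wrist_force: [0.4, -0.5, -0.3]
finger_gap: 0.0856
```

```bash
sed -i 's/o\["finger_gap"\].round(4)/round(float(o["finger_gap"]),4)/' h.py
python3 -c "
from h import *
to([0.595,-0.29,0.25])"
```

```text
t 1.0167 pos [0.1656 0.5226 0.2257] y ang 0.0139 zax [-0.0031 -0.0099 -0.9999] F [ 0.4 -0.5 -0.3] gap 0.0856 tool shift [-0.8187  0.418  -0.0175] rows 20.5
```

Request:
jog_arm --motion '[{"x": -0.036, "y": 0.0184, "z": -0.001, "spin": 0}, {"x": -0.036, "y": 0.0184, "z": -0.001, "spin": 0}, {"x": -0.036, "y": 0.0184, "z": -0.001, "spin": 0}, {"x": -0.036, "y": 0.0184, "z": -0.001, "spin": 0}, {"x": -0.036, "y": 0.0184, "z": -0.001, "spin": 0}, {"x": -0.036, "y": 0.0184, "z": -0.001, "spin": 0}, {"x": -0.036, "y": 0.0184, "z": -0.001, "spin": 0}, {"x": -0.036, "y": 0.0184, "z": -0.001, "spin": 0}, {"x": -0.036, "y": 0.0184, "z": -0.001, "spin": 0}, {"x": -0.036, "y": 0.0184, "z": -0.001, "spin": 0}, {"x": -0.036, "y": 0.0184, "z": -0.001, "spin": 0}]'

```text
t: 1.93
eef_pos: [0.3839, 0.1256, 0.2356]
orientation: [0.679, 0.734, -0.007, 0.003]
wrist_force: [1.5, 1.3, 0.1]
finger_gap: 0.0857
```

```bash
python3 -c "
from h import *
to([0.595,-0.29,0.25])"
```

```text
t 1.9333 pos [0.3839 0.1256 0.2356] y ang 0.0767 zax [-0.0053 -0.0154 -0.9999] F [1.5 1.3 0.1] gap 0.0857 tool shift [-0.4308  0.1785 -0.0091] rows 10.8
```

Request:
jog_arm --motion '[{"x": -0.036, "y": 0.015, "z": -0.001, "spin": 0}, {"x": -0.036, "y": 0.015, "z": -0.001, "spin": 0}, {"x": -0.036, "y": 0.015, "z": -0.001, "spin": 0}, {"x": -0.036, "y": 0.015, "z": -0.001, "spin": 0}, {"x": -0.036, "y": 0.015, "z": -0.001, "spin": 0}, {"x": -0.036, "y": 0.015, "z": -0.001, "spin": 0}, {"x": -0.036, "y": 0.015, "z": -0.001, "spin": 0}, {"x": -0.036, "y": 0.015, "z": -0.001, "spin": 0}, {"x": -0.036, "y": 0.015, "z": -0.001, "spin": 0}, {"x": -0.036, "y": 0.015, "z": -0.001, "spin": 0}, {"x": -0.036, "y": 0.015, "z": -0.001, "spin": 0}, {"x": 0, "y": 0, "z": 0, "spin": 0}]'

```text
t: 2.93
eef_pos: [0.5937, -0.2812, 0.2459]
orientation: [0.661, 0.75, -0.008, 0.001]
wrist_force: [0.8, -1.0, -1.1]
finger_gap: 0.0852
```

Run:
```python
from h import *
to([0.595,-0.29,0.25])
ci=optics.camera_info("wrist");p,d=optics.grab_frame("wrist")
cv2.imwrite("pics/w1.png",p[:,:,::-1]);np.savez("w1.npz",p=p,d=d,K=ci["K"],D=ci["D"],T=ci["cam_to_world"])
print(np.round(ci["cam_to_world"],3).tolist(),np.round(ci["K"],1).tolist())
```

```text
t 2.9333 pos [ 0.5937 -0.2812  0.2459] y ang 0.1263 zax [-0.0083 -0.0136 -0.9999] F [ 0.8 -1.  -1.1] gap 0.0852 tool shift [-0.009   0.0001 -0.004 ] rows 0.2
[[0.992, 0.123, 0.03, 0.585], [0.126, -0.939, -0.318, -0.2], [-0.011, 0.32, -0.947, 0.387], [0.0, 0.0, 0.0, 1.0]] [[343.9, 0.0, 324.9], [0.0, 343.9, 202.1], [0.0, 0.0, 1.0]]
```

View pics/w1.png

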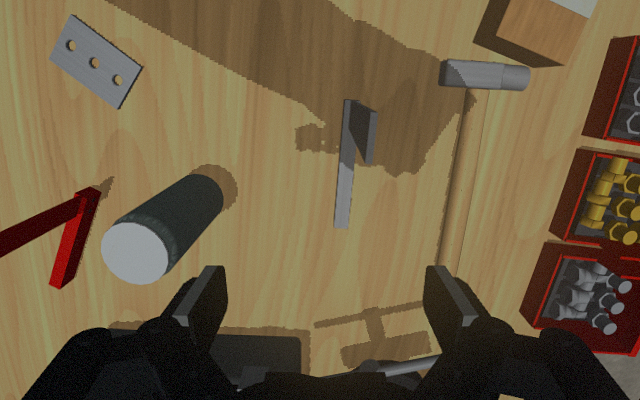

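The wrist view shows the grey square's stock from (347,100) to (341,228) with its blade towards the image top. The can is at (150,235) and the hammer at (470,150). Now measure the stock precisely.

Run:
```python
import numpy as np,cv2
z=np.load("w1.npz");p=z["p"];b=p[:,:,2].astype(int)
for r in (175,190,205,220,226,229,232): print(r,b[r,325:370].tolist())
print('col',b[215:235,341].tolist(),b[92:110,347].tolist())
cv2.imwrite("pics/w1c.png",cv2.resize(p[85:240,300:400,::-1],(400*1,620*1)[:2],interpolation=cv2.INTER_CUBIC)[:600])
```

```text
175 [88, 83, 89, 88, 84, 84, 87, 89, 92, 90, 86, 86, 62, 107, 132, 129, 131, 128, 129, 130, 131, 127, 128, 127, 131, 129, 133, 132, 96, 81, 98, 94, 99, 89, 96, 94, 93, 96, 94, 89, 93, 95, 95, 93, 95]
190 [83, 87, 85, 86, 87, 91, 88, 88, 88, 85, 81, 58, 112, 138, 132, 130, 127, 130, 127, 126, 131, 128, 128, 131, 133, 130, 104, 90, 95, 95, 95, 94, 99, 95, 93, 94, 96, 93, 94, 95, 93, 96, 94, 95, 93]
205 [89, 85, 86, 78, 84, 83, 89, 89, 90, 78, 61, 110, 130, 130, 130, 129, 128, 129, 128, 128, 129, 132, 133, 127, 131, 97, 82, 99, 95, 97, 97, 94, 95, 99, 97, 95, 100, 98, 96, 94, 92, 94, 98, 92, 94]
220 [82, 85, 88, 88, 90, 88, 87, 88, 70, 98, 124, 124, 130, 130, 129, 126, 125, 128, 128, 130, 130, 131, 133, 109, 94, 98, 100, 93, 94, 97, 97, 100, 99, 98, 100, 94, 98, 98, 97, 95, 92, 87, 90, 85, 86]
226 [83, 85, 90, 91, 89, 93, 87, 94, 78, 113, 134, 129, 130, 129, 124, 129, 128, 130, 128, 131, 132, 126, 126, 105, 96, 98, 96, 94, 93, 97, 95, 98, 94, 96, 99, 100, 96, 86, 85, 90, 85, 85, 87, 87, 83]
229 [82, 85, 91, 92, 89, 90, 89, 85, 85, 86, 84, 89, 83, 93, 90, 92, 93, 88, 89, 89, 87, 90, 86, 95, 93, 98, 97, 95, 92, 97, 100, 101, 97, 100, 96, 99, 94, 87, 85, 89, 85, 83, 90, 84, 87]
232 [90, 92, 90, 88, 88, 91, 92, 90, 81, 86, 85, 91, 89, 97, 90, 92, 91, 92, 92, 91, 93, 93, 89, 89, 99, 96, 96, 92, 98, 95, 103, 96, 99, 95, 100, 92, 88, 87, 87, 91, 80, 91, 86, 90, 87]
col [123, 126, 127, 127, 126, 125, 125, 127, 128, 128, 125, 128, 126, 110, 93, 93, 88, 91, 88, 89] [57, 54, 49, 58, 55, 53, 51, 44, 82, 85, 85, 82, 84, 81, 81, 83, 79, 88]
```

View pics/w1c.png

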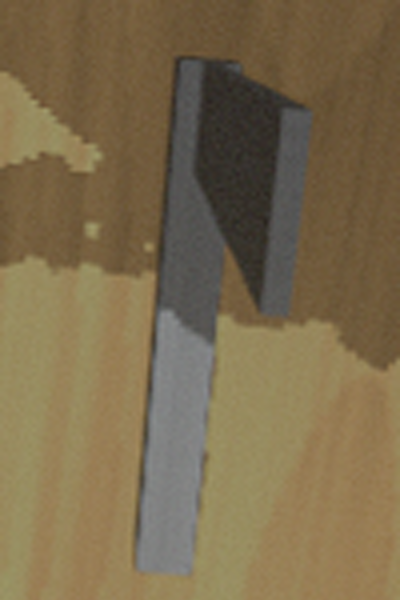

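Run:
```python
from m import *
z=np.load("w1.npz");b=z["p"][:,:,2].astype(int);ci=dict(K=z["K"],D=z["D"],cam_to_world=z["T"])
e=edges(b.T,range(172,227),325,375,112)
fl=np.polyfit(e[:,0],e[:,1],1);fr=np.polyfit(e[:,0],e[:,2],1)
r=[100.2-.2,228.0]
L=onz("wrist",[(np.polyval(fl,v),v) for v in r],.028,ci);Rr=onz("wrist",[(np.polyval(fr,v),v) for v in r],.028,ci)
print(L.round(4),Rr.round(4))
m=(L+Rr)/2;d=m[0]-m[1];print("len",np.linalg.norm(d),"yaw",np.arctan2(-d[0],d[1]),"yaws",[np.arctan2(-(q[0]-q[1])[0],(q[0]-q[1])[1]) for q in (L,Rr)],"centre",m.mean(0))
u=d/np.linalg.norm(d);print("tail",m[1],"grasp y=-12:",m[1]+u*.058)
to(m[1]+u*.058)
```

```text
[[ 0.6024 -0.2108  0.028 ]
 [ 0.6099 -0.3504  0.028 ]] [[ 0.6172 -0.2089  0.028 ]
 [ 0.625  -0.3484  0.028 ]]
len 0.13978771502455534 yaw 0.05497935427496555 yaws [np.float64(0.05361547442123124), np.float64(0.05634367924967076)] centre [ 0.61362879 -0.27965841  0.028     ]
tail [ 0.61746957 -0.34944666  0.028     ] grasp y=-12: [ 0.61428237 -0.2915343   0.028     ]
t 2.9833 pos [ 0.5926 -0.279   0.2467] y ang 0.1266 zax [-0.0084 -0.0128 -0.9999] F [-0.   0.4  0.1] gap 0.0854 tool shift [-0.0126  0.0221  0.2187] rows 5.5
```

Request:
jog_arm --motion '[{"x": 0, "y": 0, "z": 0, "spin": 0.6}, {"x": -0.013, "y": 0.022, "z": 0, "spin": 0}, {"x": 0, "y": 0, "z": 0.035, "spin": 0}, {"x": 0, "y": 0, "z": 0.035, "spin": 0}, {"x": 0, "y": 0, "z": 0.035, "spin": 0}, {"x": 0, "y": 0, "z": 0.025, "spin": 0}, {"x": 0, "y": 0, "z": 0, "spin": 0}]'

```text
t: 3.57
eef_pos: [0.6211, -0.2928, 0.1153]
orientation: [0.68, 0.733, -0.006, 0.006]
wrist_force: [-1.0, 0.6, -0.6]
finger_gap: 0.0856
```

```bash
python3 -c "
from h import *
to([0.6143,-0.2915,0.006])"
```

```text
t 3.5667 pos [ 0.6211 -0.2928  0.1153] y ang 0.0758 zax [ 6.000e-04 -1.580e-02 -9.999e-01] F [-1.   0.6 -0.6] gap 0.0856 tool shift [ 0.0035 -0.0066  0.1092] rows 2.7
```

Request:
jog_arm --motion '[{"x": 0.003, "y": -0.007, "z": 0.025, "spin": 0.17}, {"x": 0, "y": 0, "z": 0.025, "spin": 0}, {"x": 0, "y": 0, "z": 0.02, "spin": 0}, {"x": 0, "y": 0, "z": 0.01, "spin": 0}, {"x": 0, "y": 0, "z": 0, "spin": 0}]'

```text
t: 3.98
eef_pos: [0.6139, -0.2883, 0.0403]
orientation: [0.682, 0.731, -0.005, 0.008]
wrist_force: [0.3, 0.9, 0.1]
finger_gap: 0.0852
```

```bash
python3 -c "
from h import *
to([0.6143,-0.2915,0.006])"
```

```text
t 3.9833 pos [ 0.6139 -0.2883  0.0403] y ang 0.0687 zax [ 0.0051 -0.0173 -0.9998] F [0.3 0.9 0.1] gap 0.0852 tool shift [-0.0026  0.      0.0343] rows 0.9
```

Request:
jog_arm --motion '[{"x": -0.003, "y": 0, "z": 0.012, "spin": 0.11}, {"x": 0, "y": 0, "z": 0.012, "spin": 0}, {"x": 0, "y": 0, "z": 0.008, "spin": 0}, {"x": 0, "y": 0, "z": 0, "spin": 0}]'

```text
t: 4.32
eef_pos: [0.6168, -0.2926, 0.0119]
orientation: [0.687, 0.727, -0.003, 0.011]
wrist_force: [-0.7, 0.2, -0.4]
finger_gap: 0.0852
```

Run:
```python
from h import *
to([0.6143,-0.2915,0.006])
p,d=optics.grab_frame("wrist");cv2.imwrite("pics/w2.png",p[:,:,::-1])
```

```text
t 4.3167 pos [ 0.6168 -0.2926  0.0119] y ang 0.0572 zax [ 0.0116 -0.0203 -0.9997] F [-0.7  0.2 -0.4] gap 0.0852 tool shift [ 0.0013 -0.0025  0.0059] rows 0.1
```

View pics/w2.png

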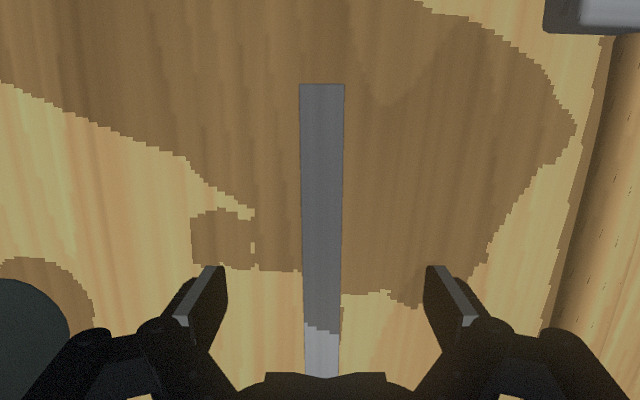

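The stock lies centred between the open fingers (300–345 px between pads at 225 and 430). Down the last few millimetres and close.

Request:
jog_arm --motion '[{"x": 0.001, "y": -0.002, "z": 0.006, "spin": 0}]'

```text
t: 4.45
eef_pos: [0.6161, -0.2924, 0.0082]
orientation: [0.687, 0.727, -0.003, 0.013]
wrist_force: [0.7, -0.2, 0.2]
finger_gap: 0.0854
```

Request:
jog_arm --motion '[{"x": 0, "y": 0, "z": 0, "spin": 0}, {"x": 0, "y": 0, "z": 0, "spin": 0}, {"x": 0, "y": 0, "z": 0, "spin": 0}, {"x": 0, "y": 0, "z": 0, "spin": 0}, {"x": 0, "y": 0, "z": 0, "spin": 0}, {"x": 0, "y": 0, "z": 0, "spin": 0}]' --grip 0 --force 100

```text
t: 4.95
eef_pos: [0.6158, -0.2924, 0.0088]
orientation: [0.687, 0.727, -0.003, 0.013]
wrist_force: [-4.6, 0.8, -1.3]
finger_gap: 0.0137
```

Run:
```python
from h import *
to([0.6143,-0.2915,0.006])
```

```text
t 4.95 pos [ 0.6158 -0.2924  0.0088] y ang 0.0573 zax [ 0.0147 -0.0218 -0.9997] F [-4.6  0.8 -1.3] gap 0.0137 tool shift [ 0.0011 -0.0015  0.0027] rows 0.1
```

Request:
jog_arm --motion '[{"x": 0, "y": 0, "z": 0, "spin": 0}, {"x": 0, "y": 0, "z": 0, "spin": 0}, {"x": 0, "y": 0, "z": 0, "spin": 0}]'

```text
t: 5.2
eef_pos: [0.6158, -0.2925, 0.0088]
orientation: [0.687, 0.727, -0.003, 0.013]
wrist_force: [0.5, 0.7, 0.2]
finger_gap: 0.0134
```

Request:
jog_arm --motion '[{"x": 0, "y": 0, "z": -0.04, "spin": 0}, {"x": 0, "y": 0, "z": -0.04, "spin": 0}, {"x": 0, "y": 0, "z": 0, "spin": 0}]'

```text
t: 5.45
eef_pos: [0.6113, -0.2892, 0.0849]
orientation: [0.687, 0.727, -0.005, 0.007]
wrist_force: [1.0, 0.2, -4.3]
finger_gap: 0.0137
```

Run:
```python
from h import *
to([0.6143,-0.2915,0.156])
p,d=optics.grab_frame("scene");cv2.imwrite("pics/s2.png",cv2.resize(p[80:300,150:480,::-1],(792,528),interpolation=cv2.INTER_CUBIC))
```

```text
t 5.45 pos [ 0.6113 -0.2892  0.0849] y ang 0.0572 zax [ 0.0039 -0.0172 -0.9998] F [ 1.   0.2 -4.3] gap 0.0137 tool shift [-0.0037  0.0031 -0.071 ] rows 1.8
```

View pics/s2.png

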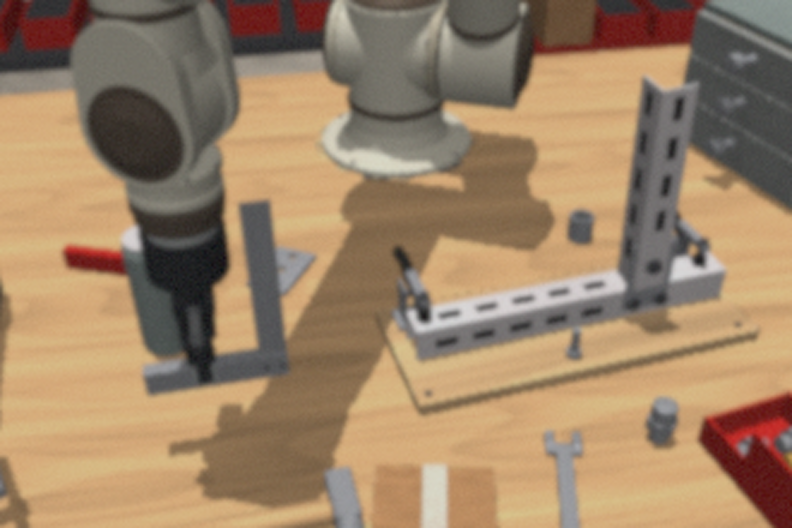

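The square is held upright and clear of the bench. Lift, then carry it to the pre-place point 45 mm short of the corner.

Request:
jog_arm --motion '[{"x": 0, "y": 0, "z": -0.04, "spin": 0}, {"x": 0, "y": 0, "z": -0.04, "spin": 0}, {"x": 0.03, "y": -0.007, "z": -0.001, "spin": -0.07}, {"x": 0.03, "y": -0.007, "z": -0.001, "spin": -0.07}, {"x": 0.03, "y": -0.007, "z": -0.001, "spin": -0.07}, {"x": 0.03, "y": -0.007, "z": -0.001, "spin": -0.07}, {"x": 0.03, "y": -0.007, "z": -0.001, "spin": -0.07}, {"x": 0.03, "y": -0.007, "z": -0.001, "spin": -0.07}, {"x": 0.03, "y": -0.007, "z": -0.001, "spin": -0.07}, {"x": 0, "y": 0, "z": 0, "spin": 0}]'

```text
t: 6.33
eef_pos: [0.5359, -0.0751, 0.1435]
orientation: [0.666, 0.746, -0.012, -0.008]
wrist_force: [1.8, -0.0, -6.0]
finger_gap: 0.0138
```

Run:
```python
from h import *
to([0.5083,0.0642,0.15])
```

```text
t 6.3333 pos [ 0.5359 -0.0751  0.1435] y ang 0.1138 zax [-0.0274 -0.0075 -0.9996] F [ 1.8 -0.  -6. ] gap 0.0138 tool shift [ 0.1415 -0.0118 -0.0068] rows 3.5
```

The tool has tilted slightly from row-to-row drift. Small downward rows earlier tilted it the other way, so I'll finish the traverse and then come down in small rows.

Request:
jog_arm --motion '[{"x": 0.034, "y": -0.003, "z": 0, "spin": -0.1}, {"x": 0.034, "y": -0.003, "z": 0, "spin": -0.1}, {"x": 0.034, "y": -0.003, "z": 0, "spin": -0.1}, {"x": 0.034, "y": -0.003, "z": 0, "spin": -0.1}, {"x": 0, "y": 0, "z": 0, "spin": 0}]'

```text
t: 6.75
eef_pos: [0.5003, 0.0632, 0.1316]
orientation: [0.647, 0.762, -0.017, -0.013]
wrist_force: [0.6, 0.3, -7.0]
finger_gap: 0.0137
```

Run:
```python
from h import *
to([0.5083,0.0642,0.15])
p,d=optics.grab_frame("top");cv2.imwrite("pics/t3.png",cv2.resize(p[150:270,170:340,::-1],(793,560),interpolation=cv2.INTER_CUBIC));np.save("t3.npy",p)
```

```text
t 6.75 pos [0.5003 0.0632 0.1316] y ang 0.1628 zax [-0.0414 -0.0087 -0.9991] F [ 0.6  0.3 -7. ] gap 0.0137 tool shift [-0.0004  0.0073 -0.0187] rows 0.5
```

View pics/t3.png

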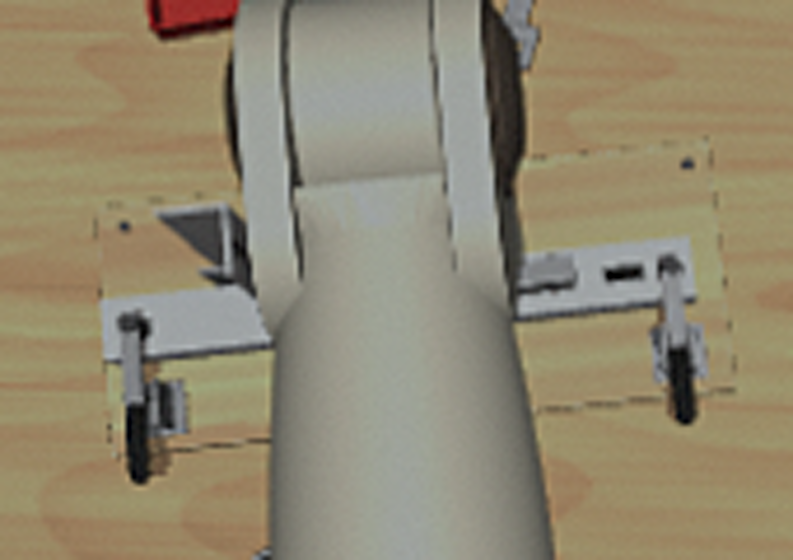

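Request:
jog_arm --motion '[{"x": 0, "y": 0.002, "z": 0.003, "spin": 0.05}, {"x": 0, "y": 0.002, "z": 0.003, "spin": 0.05}, {"x": 0, "y": 0.002, "z": 0.003, "spin": 0.05}, {"x": 0, "y": 0.002, "z": 0.003, "spin": 0.05}]'

```text
t: 7.13
eef_pos: [0.5077, 0.0609, 0.1141]
orientation: [0.657, 0.753, -0.02, -0.014]
wrist_force: [-0.3, 0.6, -6.4]
finger_gap: 0.0137
```

Run:
```python
from h import *
to([0.5083,0.0642,0.1])
```

```text
t 7.1333 pos [0.5077 0.0609 0.1141] y ang 0.1356 zax [-0.0463 -0.0118 -0.9989] F [-0.3  0.6 -6.4] gap 0.0137 tool shift [0.0032 0.0017 0.014 ] rows 0.4
```

Request:
jog_arm --motion '[{"x": 0, "y": 0, "z": 0, "spin": 0}, {"x": 0, "y": 0, "z": 0, "spin": 0}, {"x": 0, "y": 0, "z": 0, "spin": 0}]'

```text
t: 7.38
eef_pos: [0.508, 0.0589, 0.112]
orientation: [0.659, 0.752, -0.021, -0.014]
wrist_force: [-0.9, 0.5, -6.5]
finger_gap: 0.0139
```

Run:
```python
from h import *
to([0.5083,0.0642,0.1])
```

```text
t 7.3833 pos [0.508  0.0589 0.112 ] y ang 0.1313 zax [-0.0489 -0.0122 -0.9987] F [-0.9  0.5 -6.5] gap 0.0139 tool shift [0.0053 0.0016 0.0119] rows 0.3
```

Carrying the weight makes each row sag and tilt a little. The flat rail should level it on contact, so I'll descend quickly, then land gently.

Request:
jog_arm --motion '[{"x": 0.002, "y": 0.002, "z": 0.02, "spin": -0.05}, {"x": 0.003, "y": 0.001, "z": 0.015, "spin": 0}]'

```text
t: 7.55
eef_pos: [0.5109, 0.0631, 0.0796]
orientation: [0.657, 0.753, -0.018, -0.012]
wrist_force: [0.2, 0.7, -7.3]
finger_gap: 0.0136
```

Run:
```python
from h import *
to([0.5083,0.0642,0.064])
```

```text
t 7.55 pos [0.5109 0.0631 0.0796] y ang 0.1358 zax [-0.0428 -0.0116 -0.999 ] F [ 0.2  0.7 -7.3] gap 0.0136 tool shift [ 0.0015 -0.0018  0.0157] rows 0.4
```

Request:
jog_arm --motion '[{"x": 0, "y": -0.002, "z": 0.012, "spin": 0}]'

```text
t: 7.63
eef_pos: [0.509, 0.0628, 0.0673]
orientation: [0.657, 0.753, -0.018, -0.012]
wrist_force: [0.2, -0.3, -5.9]
finger_gap: 0.0135
```

Request:
jog_arm --motion '[{"x": 0, "y": 0, "z": 0.005, "spin": 0}]'

```text
t: 7.72
eef_pos: [0.5084, 0.0626, 0.0638]
orientation: [0.657, 0.753, -0.018, -0.012]
wrist_force: [-22.9, 0.7, 49.3]
finger_gap: 0.0136
```

Run:
```python
from h import *
to([0.5083,0.0642,0.064])
p,d=optics.grab_frame("scene");cv2.imwrite("pics/s4.png",cv2.resize(p[100:260,280:480,::-1],(800,600),interpolation=cv2.INTER_CUBIC))
```

```text
t 7.7167 pos [0.5084 0.0626 0.0638] y ang 0.1356 zax [-0.0414 -0.011  -0.9991] F [-22.9   0.7  49.3] gap 0.0136 tool shift [ 0.0016  0.0002 -0.0002] rows 0.0
```

View pics/s4.png

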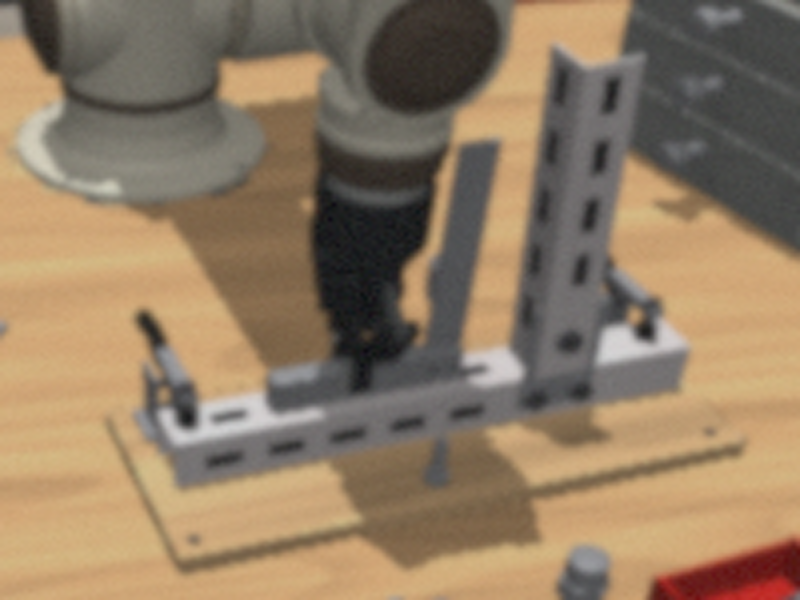

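The square stands on the rail in line with it, with the blade a few centimetres short of the post. Contact is stiff, so I'll let it settle for one row.

Request:
jog_arm --motion '[{"x": 0, "y": 0, "z": 0, "spin": 0}]'

```text
t: 7.85
eef_pos: [0.5087, 0.0624, 0.0652]
orientation: [0.658, 0.753, -0.017, -0.011]
wrist_force: [-0.2, 0.6, -6.0]
finger_gap: 0.0141
```

Run:
```python
from h import *
to([0.5083,0.0642,0.064]);o=get_obs();print(o["torque"])
```

```text
t 7.85 pos [0.5087 0.0624 0.0652] y ang 0.1353 zax [-0.0398 -0.0111 -0.9991] F [-0.2  0.6 -6. ] gap 0.0141 tool shift [ 0.0018 -0.0001  0.0012] rows 0.0
[-0.15869268 -0.14607673 -0.0361477 ]
```

Request:
jog_arm --motion '[{"x": 0, "y": 0, "z": 0.001, "spin": 0}, {"x": 0, "y": 0, "z": 0.001, "spin": 0}]'

```text
t: 8.02
eef_pos: [0.5092, 0.0622, 0.0643]
orientation: [0.658, 0.753, -0.016, -0.011]
wrist_force: [-2.3, 2.4, -1.6]
finger_gap: 0.0135
```

Run:
```python
from h import *
to([0.5083,0.0642,0.064]);o=get_obs();print(o["torque"])
```

```text
t 8.0167 pos [0.5092 0.0622 0.0643] y ang 0.1349 zax [-0.0379 -0.0107 -0.9992] F [-2.3  2.4 -1.6] gap 0.0135 tool shift [ 0.0021 -0.0006  0.0003] rows 0.1
[ 0.02141375  0.35611626 -0.15981538]
```

Request:
jog_arm --motion '[{"x": 0, "y": 0, "z": 0.0015, "spin": 0}, {"x": 0, "y": 0, "z": 0.0015, "spin": 0}, {"x": 0, "y": 0, "z": 0.0015, "spin": 0}, {"x": 0, "y": 0, "z": 0.0015, "spin": 0}, {"x": 0, "y": 0, "z": 0.0015, "spin": 0}, {"x": 0, "y": 0, "z": 0.0015, "spin": 0}]'

```text
t: 8.52
eef_pos: [0.5092, 0.0624, 0.0639]
orientation: [0.658, 0.753, -0.014, -0.009]
wrist_force: [-7.2, 1.2, 8.7]
finger_gap: 0.0137
```

Run:
```python
from h import *
to([0.5083,0.0642,0.064]);o=get_obs();print(o["torque"])
```

```text
t 8.5167 pos [0.5092 0.0624 0.0639] y ang 0.1347 zax [-0.0326 -0.0098 -0.9994] F [-7.2  1.2  8.7] gap 0.0137 tool shift [ 0.0019 -0.0007 -0.    ] rows 0.0
[-0.49379081  1.32455458 -0.07864574]
```

Request:
jog_arm --motion '[{"x": 0, "y": 0, "z": 0.003, "spin": 0}, {"x": 0, "y": 0, "z": 0.003, "spin": 0}, {"x": 0, "y": 0, "z": 0.003, "spin": 0}, {"x": 0, "y": 0, "z": 0.003, "spin": 0}, {"x": 0, "y": 0, "z": 0.003, "spin": 0}, {"x": 0, "y": 0, "z": 0.003, "spin": 0}]'

```text
t: 9.02
eef_pos: [0.5092, 0.0624, 0.0638]
orientation: [0.658, 0.753, -0.011, -0.005]
wrist_force: [-12.8, 0.3, 22.1]
finger_gap: 0.0136
```

Run:
```python
from h import *
to([0.5083,0.0642,0.064]);o=get_obs();print(o["torque"])
```

```text
t 9.0167 pos [0.5092 0.0624 0.0638] y ang 0.1348 zax [-0.0217 -0.009  -0.9997] F [-12.8   0.3  22.1] gap 0.0136 tool shift [ 0.0019 -0.0006 -0.0002] rows 0.0
[-0.61145858  2.48467703 -0.13576902]
```

Request:
jog_arm --motion '[{"x": 0, "y": 0, "z": 0.003, "spin": 0}, {"x": 0, "y": 0, "z": 0.003, "spin": 0}, {"x": 0, "y": 0, "z": 0.003, "spin": 0}, {"x": 0, "y": 0, "z": 0.003, "spin": 0}, {"x": 0, "y": 0, "z": 0.003, "spin": 0}, {"x": 0, "y": 0, "z": 0.003, "spin": 0}, {"x": 0, "y": 0, "z": 0.003, "spin": 0}, {"x": 0, "y": 0, "z": 0.003, "spin": 0}]'

```text
t: 9.68
eef_pos: [0.509, 0.0624, 0.0637]
orientation: [0.658, 0.753, -0.005, -0.0]
wrist_force: [-12.6, 0.7, 22.7]
finger_gap: 0.0134
```

Run:
```python
from h import *
to([0.5083,0.0642,0.064]);o=get_obs();print(o["torque"])
```

```text
t 9.6833 pos [0.509  0.0624 0.0637] y ang 0.1349 zax [-0.007  -0.0077 -0.9999] F [-12.6   0.7  22.7] gap 0.0134 tool shift [ 0.0019 -0.0005 -0.0003] rows 0.0
[-0.51423111  2.59432713 -0.11350658]
```

Check the actual tilt of the square by fitting the blade's face in the scene depth, with the post's flange as a reference.

```bash
cat > tilt.py <<'E'
from h import *
import sys
p,d=optics.grab_frame("scene");P=cloud("scene",d)
cv2.imwrite("pics/%s.png"%sys.argv[1],cv2.resize(p[100:260,280:480,::-1],(800,600),interpolation=cv2.INTER_CUBIC))
O=np.array([.4908,.191,0]);ex=np.array([.9906,.137,0]);ey=np.array([-.137,.9906,0])
Q=np.stack([(P-O)@ex,(P-O)@ey,P[...,2]],-1)
np.save("Q.npy",Q)
def fit(name,ys,zs,xs):
    m=(Q[...,1]>ys[0])&(Q[...,1]<ys[1])&(Q[...,2]>zs[0])&(Q[...,2]<zs[1])&(Q[...,0]>xs[0])&(Q[...,0]<xs[1])&(d>0)
    q=Q[m]
    for _ in range(4):
        A=np.c_[q[:,1:]-q[:,1:].mean(0),np.ones(len(q))];c=np.linalg.lstsq(A,q[:,0],rcond=None)[0];r=q[:,0]-A@c
        q=q[abs(r)<max(2*r.std(),.0005)]
    print(name,len(q),"dx/dy %.4f dx/dz %.4f x0 %.4f std %.4f"%(c[0],c[1],c[2],r.std()),"y %.4f..%.4f z %.3f..%.3f"%(q[:,1].min(),q[:,1].max(),q[:,2].min(),q[:,2].max()))
yh=float(sys.argv[2])
fit("blade",(yh-.024,yh-.004),(.1,.24),(-.03,.03))
fit("stockface",(yh-.13,yh-.01),(.06,.08),(-.03,.03))
fit("post",(.012,.036),(.13,.29),(-.02,.05))
# post flange -y edge vs z -> lean
E
python3 tilt.py s5 -0.045
```

```text
blade 273 dx/dy 0.0167 dx/dz 0.0183 x0 0.0022 std 0.0011 y -0.0690..-0.0492 z 0.100..0.240
stockface 175 dx/dy 0.0058 dx/dz 0.0058 x0 0.0062 std 0.0012 y -0.1747..-0.0563 z 0.060..0.080
post 343 dx/dy -0.0349 dx/dz 0.0009 x0 0.0245 std 0.0010 y 0.0122..0.0353 z 0.130..0.290
```

View pics/s5.png

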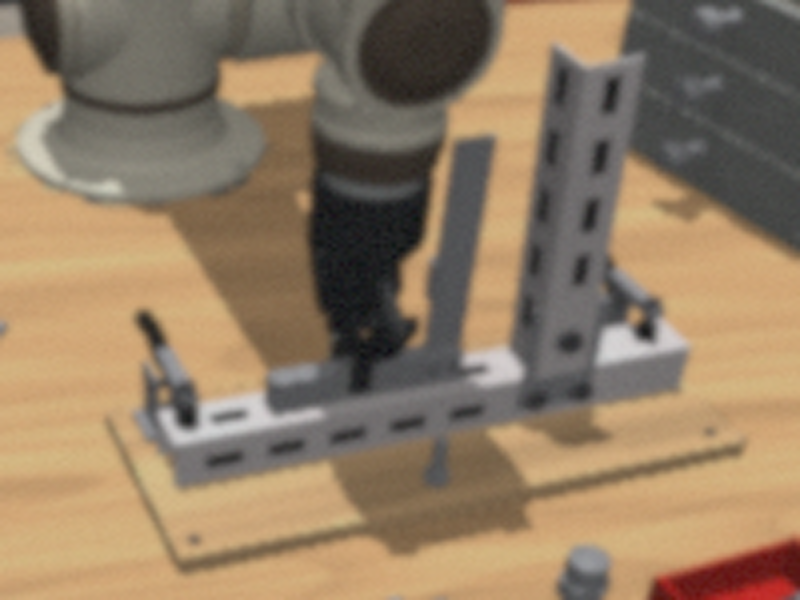

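The blade leans about 0.018 outward, which agrees with the tool tilt, and the reference flange reads 0.001. Press further while starting to slide towards the post.

Request:
jog_arm --motion '[{"x": 0.003, "y": 0, "z": 0.003, "spin": 0}, {"x": 0.003, "y": 0, "z": 0.003, "spin": 0}, {"x": 0.003, "y": 0, "z": 0.003, "spin": 0}, {"x": 0.003, "y": 0, "z": 0.003, "spin": 0}, {"x": 0.003, "y": 0, "z": 0.003, "spin": 0}, {"x": 0.003, "y": 0, "z": 0.003, "spin": 0}]'

```text
t: 10.23
eef_pos: [0.5125, 0.0688, 0.0637]
orientation: [0.661, 0.75, -0.007, 0.016]
wrist_force: [-7.2, -12.6, 19.9]
finger_gap: 0.0138
```

Run:
```python
from h import *
to([0.5021,0.1088,0.064]);o=get_obs();print(o["torque"])
```

```text
t 10.2333 pos [0.5125 0.0688 0.0637] y ang 0.1262 zax [ 0.0156 -0.0312 -0.9994] F [ -7.2 -12.6  19.9] gap 0.0138 tool shift [ 0.0409 -0.0053 -0.0018] rows 1.0
[-2.27342323  1.71141265  0.07189343]
```

Request:
jog_arm --motion '[{"x": 0.005, "y": -0.002, "z": 0.0005, "spin": -0.03}, {"x": 0.005, "y": -0.002, "z": 0.0005, "spin": -0.03}, {"x": 0.005, "y": -0.001, "z": 0.0005, "spin": -0.03}, {"x": 0.005, "y": 0, "z": 0.0005, "spin": 0}]'

```text
t: 10.57
eef_pos: [0.5072, 0.0867, 0.0639]
orientation: [0.658, 0.753, -0.005, 0.019]
wrist_force: [-0.5, -5.4, 3.4]
finger_gap: 0.0136
```

```bash
cat > f.py <<'E'
from h import *
o,R=st();c=o["eef_pos"];O=np.array([.4908,.191,0]);ex=np.array([.9906,.137,0]);ey=np.array([-.137,.9906,0])
print("t %.2f"%o["t"],"heel est x %.4f y %.4f z %.4f"%((c-O)@ex,(c-O)@ey+.083,c[2]-.0088),"yaw err %.4f"%(np.arctan2(R[1,1],R[0,1])-.1376),"tilt rel x %.4f y %.4f"%(-(R[0,2]-.0147),-(R[1,2]+.0218)),"F",o["wrist_force"].round(1),"T",o["torque"].round(2),"gap",round(float(o["finger_gap"]),4))
E
python3 f.py
```

```text
t 10.57 heel est x 0.0020 y -0.0226 z 0.0551 yaw err -0.0033 tilt rel x -0.0078 y 0.0116 F [-0.5 -5.4  3.4] T [-0.7   0.03  0.02] gap 0.0136
```

Request:
jog_arm --motion '[{"x": 0.004, "y": -0.001, "z": 0.001, "spin": 0}, {"x": 0.004, "y": 0, "z": 0.001, "spin": 0}]'

```text
t: 10.73
eef_pos: [0.5069, 0.0942, 0.0638]
orientation: [0.658, 0.752, -0.005, 0.022]
wrist_force: [-1.0, -9.8, 10.3]
finger_gap: 0.0139
```

```bash
python3 f.py; python3 tilt.py s6 -0.015
```

```text
t 10.73 heel est x 0.0027 y -0.0151 z 0.0550 yaw err -0.0040 tilt rel x -0.0127 y 0.0142 F [-1.  -9.8 10.3] T [-1.26  0.29  0.08] gap 0.0139
blade 287 dx/dy 0.0042 dx/dz -0.0147 x0 0.0012 std 0.0011 y -0.0390..-0.0190 z 0.100..0.239
stockface 177 dx/dy 0.0042 dx/dz -0.0252 x0 0.0084 std 0.0014 y -0.1437..-0.0252 z 0.060..0.080
post 345 dx/dy -0.0156 dx/dz 0.0013 x0 0.0245 std 0.0010 y 0.0120..0.0353 z 0.131..0.290
```

View pics/s6.png

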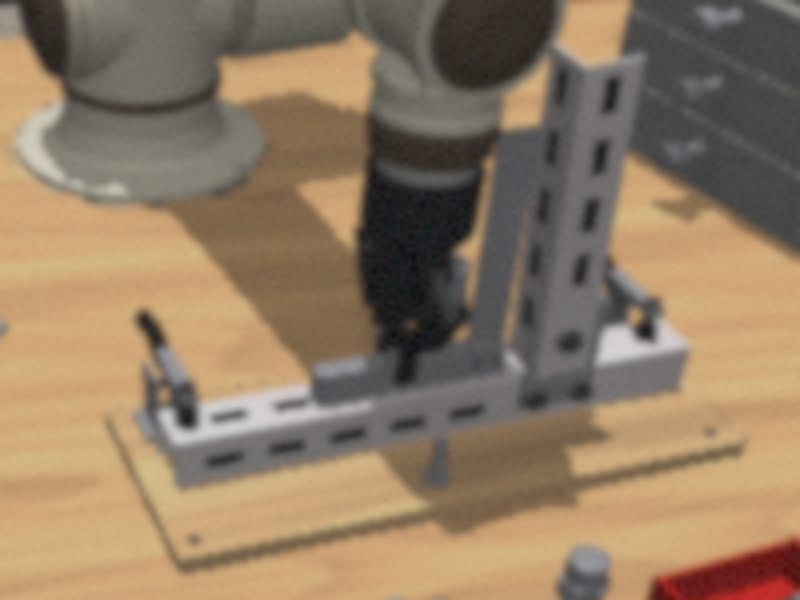

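Request:
jog_arm --motion '[{"x": 0.004, "y": -0.001, "z": 0, "spin": 0}, {"x": 0.004, "y": -0.001, "z": 0, "spin": 0}]'

```text
t: 10.95
eef_pos: [0.5049, 0.1028, 0.0644]
orientation: [0.658, 0.752, -0.004, 0.023]
wrist_force: [0.6, -3.1, -5.6]
finger_gap: 0.0139
```

```bash
python3 f.py
```

```text
t 10.95 heel est x 0.0019 y -0.0063 z 0.0556 yaw err -0.0042 tilt rel x -0.0154 y 0.0144 F [ 0.6 -3.1 -5.6] T [-0.09  0.04 -0.05] gap 0.0139
```

Request:
jog_arm --motion '[{"x": 0.004, "y": 0, "z": 0.001, "spin": 0}, {"x": 0.003, "y": 0, "z": 0.001, "spin": 0}]'

```text
t: 11.12
eef_pos: [0.5048, 0.109, 0.0638]
orientation: [0.659, 0.752, -0.004, 0.026]
wrist_force: [-0.1, -13.8, 13.8]
finger_gap: 0.014
```

```bash
python3 f.py; python3 tilt.py s7 -0.004
```

```text
t 11.12 heel est x 0.0026 y -0.0001 z 0.0550 yaw err -0.0049 tilt rel x -0.0183 y 0.0180 F [ -0.1 -13.8  13.8] T [-1.96  0.33  0.03] gap 0.014
blade 270 dx/dy -0.0048 dx/dz -0.0161 x0 0.0008 std 0.0010 y -0.0280..-0.0080 z 0.101..0.240
stockface 177 dx/dy 0.0050 dx/dz -0.0429 x0 0.0084 std 0.0013 y -0.1337..-0.0151 z 0.060..0.080
post 398 dx/dy -0.0162 dx/dz 0.0047 x0 0.0246 std 0.0010 y 0.0122..0.0359 z 0.131..0.290
```

View pics/s7.png

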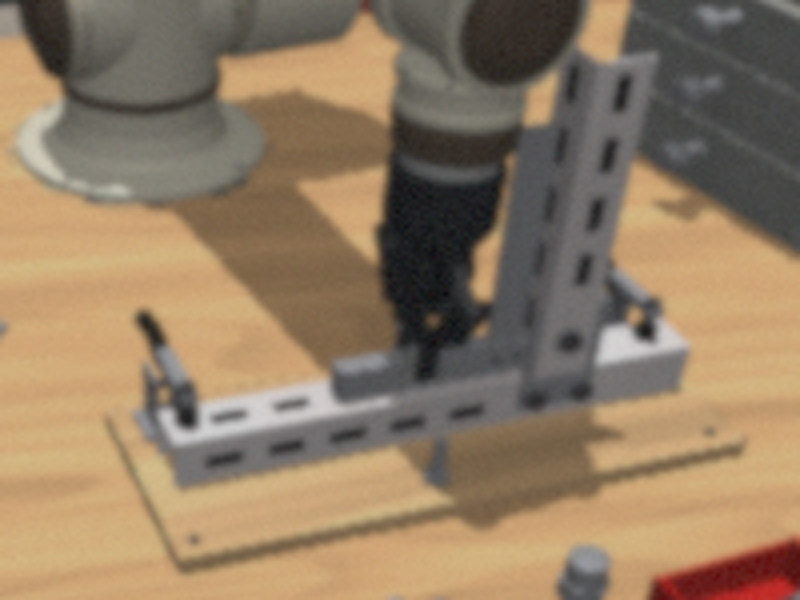

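The post has been pushed upright: its top corner moved from (560,45) to (575,50). See whether it moves any further.

Request:
jog_arm --motion '[{"x": 0.003, "y": 0, "z": 0.001, "spin": 0}]'

```text
t: 11.25
eef_pos: [0.5048, 0.1092, 0.0638]
orientation: [0.659, 0.751, -0.006, 0.029]
wrist_force: [-2.0, -37.6, 13.1]
finger_gap: 0.0139
```

```bash
python3 f.py
```

```text
t 11.25 heel est x 0.0027 y 0.0001 z 0.0550 yaw err -0.0065 tilt rel x -0.0201 y 0.0257 F [ -2.  -37.6  13.1] T [-6.55  0.58  0.07] gap 0.0139
```

Request:
jog_arm --motion '[{"x": 0.003, "y": 0, "z": 0.001, "spin": 0}]'

```text
t: 11.33
eef_pos: [0.5048, 0.1093, 0.0637]
orientation: [0.66, 0.751, -0.009, 0.032]
wrist_force: [-1.7, -26.2, 12.4]
finger_gap: 0.0137
```

```bash
python3 f.py
cat > lean.py <<'E'
from h import *
Q=np.load("Q.npy")
import sys
# right edge (+y) of post front flange & blade edges: y extents per z bin
def ext(x0,ylo,yhi,zs,side):
    out=[]
    for z in zs:
        m=(abs(Q[...,2]-z)<.006)&(abs(Q[...,0]-x0)<.006)&(Q[...,1]>ylo)&(Q[...,1]<yhi);y=Q[m][:,1]
        if len(y)>4: out.append((z,np.percentile(y,side)))
    out=np.array(out);k=np.ones(len(out),bool)
    for _ in range(3):
        f=np.polyfit(out[k,0],out[k,1],1);r=out[:,1]-np.polyval(f,out[:,0]);k=abs(r)<2*r[k].std()+1e-5
    return f[0].round(4),k.sum()
zs=np.arange(.1,.295,.006)
print("post +y edge dy/dz",ext(.0246,.005,.07,zs,98)," -lean edge",ext(.0246,-.03,.07,zs,2))
zb=np.arange(.1,.245,.006)
print("blade -y edge dy/dz",ext(.001,-.06,-.0,zb,3))
E
python3 tilt.py s8 0;python3 lean.py
```

```text
t 11.33 heel est x 0.0027 y 0.0001 z 0.0549 yaw err -0.0084 tilt rel x -0.0215 y 0.0329 F [ -1.7 -26.2  12.4] T [-4.4   0.63  0.16] gap 0.0137
blade 275 dx/dy 0.0249 dx/dz -0.0134 x0 0.0006 std 0.0012 y -0.0239..-0.0043 z 0.101..0.239
stockface 180 dx/dy 0.0027 dx/dz -0.0349 x0 0.0084 std 0.0012 y -0.1292..-0.0103 z 0.060..0.080
post 399 dx/dy 0.0136 dx/dz 0.0024 x0 0.0247 std 0.0010 y 0.0120..0.0360 z 0.130..0.290
post +y edge dy/dz (np.float64(-0.0066), np.int64(28))  -lean edge (np.float64(0.0034), np.int64(26))
blade -y edge dy/dz (np.float64(-0.0044), np.int64(22))
```

Home: the position has stopped at the corner, and the post and blade edges read within ±0.007 of vertical. Check that the push persists.

```bash
python3 f.py; for i in 1 2 3 4; do python3 -c "
from h import *
optics.grab_frame('scene');optics.grab_frame('top')"; python3 f.py;done
```

```text
t 11.38 heel est x 0.0027 y 0.0001 z 0.0549 yaw err -0.0084 tilt rel x -0.0216 y 0.0334 F [ -0.3 -26.4  12.1] T [-4.41  0.49  0.19] gap 0.0137
t 11.48 heel est x 0.0027 y 0.0001 z 0.0550 yaw err -0.0082 tilt rel x -0.0214 y 0.0325 F [ -1.  -24.9  12.5] T [-4.16  0.64  0.15] gap 0.0137
t 11.58 heel est x 0.0027 y 0.0001 z 0.0550 yaw err -0.0083 tilt rel x -0.0214 y 0.0322 F [ -2.2 -24.8  11.7] T [-4.17  0.59  0.15] gap 0.0138
t 11.68 heel est x 0.0027 y 0.0001 z 0.0549 yaw err -0.0083 tilt rel x -0.0213 y 0.0322 F [ -1.8 -24.9  11.8] T [-4.13  0.64  0.19] gap 0.0137
t 11.78 heel est x 0.0027 y 0.0001 z 0.0549 yaw err -0.0084 tilt rel x -0.0214 y 0.0322 F [ -1.9 -24.3  11.8] T [-4.18  0.62  0.15] gap 0.0141
```

The push is steady, but the tool's pitch of 0.032 disagrees with the blade edge at −0.004. Check whether the tail lies flat.

Run:
```python
from h import *
import sys
p=None;zz=[]
Qs=[]
for i in range(2):
    p,d=optics.grab_frame("scene");P=cloud("scene",d)
    O=np.array([.4908,.191,0]);ex=np.array([.9906,.137,0]);ey=np.array([-.137,.9906,0])
    Qs.append(np.stack([(P-O)@ex,(P-O)@ey,P[...,2]],-1).reshape(-1,3))
Q=np.concatenate(Qs)
def f(n,xs,ys,zs):
    m=np.all((Q>[xs[0],ys[0],zs[0]])&(Q<[xs[1],ys[1],zs[1]]),1);q=Q[m]
    for _ in range(4):
        c=np.polyfit(q[:,1],q[:,2],1);r=q[:,2]-np.polyval(c,q[:,1]);q=q[abs(r)<max(2*r.std(),.0005)]
    print(n,len(q),"dz/dy %.4f z mean %.4f std %.4f"%(c[0],q[:,2].mean(),r.std()))
f("stock top tail part",(-.006,.006),(-.138,-.10),(.076,.092))
f("stock top heel part",(-.006,.006),(-.065,-.032),(.076,.092))
f("rail left",(-.015,.015),(-.22,-.15),(.045,.065))
f("rail front strip",(.012,.019),(-.20,-.02),(.045,.065))
cv2.imwrite("pics/s9.png",cv2.resize(p[165:215,345:425,::-1],(800,500),interpolation=cv2.INTER_CUBIC))
# 2D lines: post left edge / blade left edge in image, cast on planes
ci=optics.camera_info("scene")
```

```text
stock top tail part 63 dz/dy 0.0005 z mean 0.0853 std 0.0009
stock top heel part 33 dz/dy -0.0106 z mean 0.0850 std 0.0006
rail left 320 dz/dy 0.0039 z mean 0.0575 std 0.0009
rail front strip 484 dz/dy 0.0005 z mean 0.0531 std 0.0044
```

View pics/s9.png

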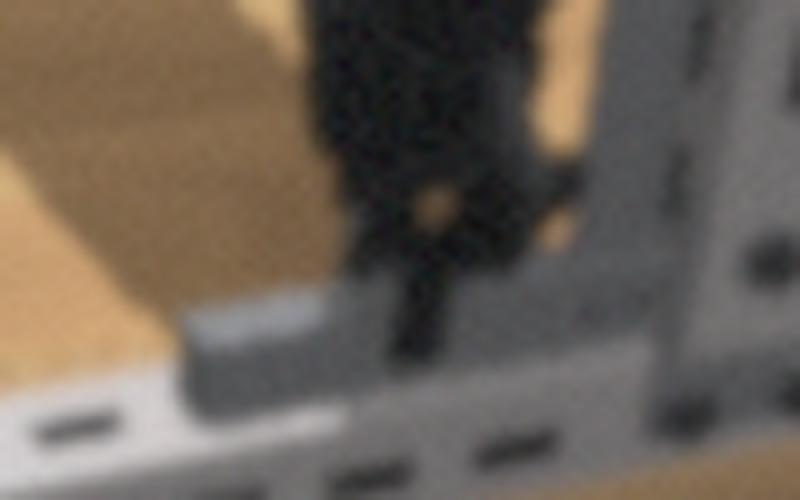

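The stock is flat: its top reads 85.3 mm at the tail and 85.0 mm near the heel, against 57.5 + 28 mm for the rail. The tool's extra pitch is slip about the pads. Everything is within limits and steady, so I'll hand in.

```bash
python3 f.py; python3 -c "
from bench import ticket
print(ticket.finish_job())"; python3 f.py
```

```text
t 11.88 heel est x 0.0027 y 0.0002 z 0.0550 yaw err -0.0083 tilt rel x -0.0214 y 0.0321 F [ -1.  -25.   11.6] T [-4.08  0.58  0.23] gap 0.014
the job is handed in; nothing more can be done
None
the job is handed in; nothing more can be done
```

I gripped the grey engineer's square by its stock and set it on the rail. I then slid it into the corner until the post stood square, and handed the job in at about 11.9 s, still gripping and pressing. `finish_job` gives no verdict, so whether it passed is not confirmed.

Last checks before handing in:

| Check | Reading | Limit |
|---|---|---|
| Heel, from the tool pose (calibration good to about 2 mm) | x +2.7 mm, y about 0, z 55 mm | x ±10 mm, y above −3 mm, z below 57.5 mm |
| Yaw error along the rail | 0.008 rad | 0.06 rad |
| Post lean (depth image edges) | within about ±0.007 rad | ±0.014 rad |
| Sideways tilt of the blade | −0.013 rad (depth), −0.021 rad (tool pose) | 0.035 rad |
| Push on the post | about 25 N, steady for 0.5 s | above 2 N |
| Push on the rail | about 12 N at the wrist, roughly 18 N with the square's weight | above 2 N |

- **Disagreement on pitch:** the tool pose suggested the square was pitched 0.032 rad along the rail. The blade edge read −0.004 rad, and the stock's top was level to within 0.3 mm from tail to heel. I took the difference as slip about the pads, with the square flush.
- **Bystanders:** the pictures taken during the run showed none moved, but I did not measure their positions at the end.

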